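Stand the squeeze paddle up for its height check

ROBOT

A 6-joint arm with a two-finger parallel gripper is mounted at the origin on the work surface. World frame = base frame: x ahead of the robot, y to its left, z up, the work surface at z = 0. Lengths are in m, angles in rad, forces in N, time in s.
With the tool pointing down it reaches from about 0.375 to 0.9 m from the base axis. Payload 3.1 kg.
Tool frame: the origin (TCP) lies at the very end of the fingers, on their centre line; the grasp point (between the pads) lies 19 mm behind it; z points along the fingers, y is the direction in which the jaws open and shut (so a half turn about z gives the same grasp; the last joint's range is limited). The gripper opens to 85 mm and grips with 20 to 120 N. Pads are 22 mm wide; open, the fingers measure 114 mm over their backs; the gripper's body (76 mm by 85 mm) begins 54 mm behind the grasp point. The pads swing forward as they close: fully open they stand 13 mm farther back than shut.
Start: joints at [0.921, 0.527, 1.433, -0, 1.181, -0.178], TCP at [0.283, 0.557, 0.192] pointing down, gripper open.
Joint ranges: [-3.08, 3.08], [-0.75, 2.2], [0.22, 2.44], [-1.43, 4.57], [0, 2.65], [-2.85, 2.85]. Speed limits (rad/s): [2.79, 2.79, 3.14, 3.14, 3.14, 3.14].

INTERFACE

Orientations are given as a unit quaternion [x, y, z, w].
In Python, from station import manip gives the robot as it stands. The module is installed in compiled form; this text tells all that it offers.
- The arm moves only by the tool send_rows, never from a script. Its argument "commands" is a list of rows, each an object with "delta_pos": the shift along the world's x, y, z in cm, a list of three; "yaw": the turn about the world's z in rad. A call has 1 to 10 rows; each row shifts and turns the pose as measured when the row begins; what a row does not reach is not made up. A row lasts 1/8 s, in which the tool goes at most 62.5 mm and 10.7 degrees, less where a joint would pass 70% of its speed; a pose out of reach is approached as far as the arm can. A call is refused whole if a number of a shift passes 6.25 or a number of a turn 0.188, either way. A call with a gripper value outside its range is refused whole. "grip" is the closure, from -1 (fully open) to 1 (shut), set as the call begins (left out, the last holds). The fingers move at their own pace and stop on an object; "force" is the grip in N (left out, the last holds). Time passes only in rows, so rows that do not move let the fingers close. It gives the time, the measured TCP pose, the force and the opening at its end, in the units of the state.
- manip.sense(): the state, without advancing time (a new reading comes with each control period).
- manip.snapshot(name): name is "scene" or "side" or "wrist"; returns the picture (480x640x3 uint8, blue, green, red); there is no depth.
- manip.get_calibration(name): a dict with "fx", "fy", "cx", "cy" (pixels), "world_to_cam" (4x4, takes a point from world to camera coordinates); the wrist camera has in their place "mount" (4x4, takes a point from camera to tool coordinates, whose origin is the TCP and whose axes are the flange's). Camera axes: x right, y down, z forward; pixel columns grow to the right and rows downward; lengths in m; the calibration is good to about 2 mm. A picture is of the moment at which its call begins: read the wrist's pose just before it. get_calibration takes no time and is no camera call.
- manip.sign_off(): hands the job in, once; it reports no verdict.
The state is a dict: "t": time; "q": joint angles; "qd": joint speeds; "tau": joint torques, N m; "tcp_pos": TCP position; "tool_rot": TCP orientation; "force": force on the tool from outside, world axes, zero at the start; "ft_torque": the same for the moment, N m; "finger_gap": opening from 0.0 (shut) to 1.0 (fully open).
Only numpy, scipy, OpenCV 4.12 (cv2) and the standard library are available. Lean on these libraries where they do the work, as an engineer would, in place of code of your own. Each camera call takes 0.05 s, during which the arm holds its last target. There are 200 camera calls.

TASK

The top-heavy yellow squeeze paddle leans with its axle on the two rest posts of the height-check fixture: tip it up so that it stands on its narrow foot inside the rectangle marked on the plate, let go of it slowly and wait until any rocking has died out and it has stood still by itself for a second or two. Only then slide the height gauge along its rail to its end stop, so that its blade passes over the standing part, without knocking it over. Leave the other things on the bench where they are.

Things in the scene. Friction and masses are not known exactly. Their poses are not given: they have to be found in the camera images.
- paddle_mid (a point): Yellow printed squeeze paddle, 170 mm tall. This point is on its axis, 85 mm above its foot's underside. Own z: foot to head; own x: the fixture's x. Foot 64 (x) by 36 (y) mm, 14 thick; stalk 34 by 20 mm, 14 to 100 mm up; heavy head 60 (x) by 40 (y) mm, 100 to 170 mm up, its flat y faces reaching 150 mm up, its top rounded about x.
- paddle_foot (a point): Centre of the underside of the squeeze paddle's foot; axes as paddle_mid. It starts leaning about 0.49 rad from upright towards the fixture's +y, on the foot's +y bottom edge, its axle lying on the flat tops of the two rest posts. The steel axle runs along x through the head, 145 mm up: 12 mm thick, 104 mm long, 22 mm showing at each side.
- paddle: The squeeze paddle as a whole, 0.34 to 0.61 kg, most of it in the head; its origin is paddle_foot. The centre of mass is about 124 mm up: standing, it topples in y if tilted by more than about 0.14 rad.
- mark (a point): Centre of the 80 (x) by 56 (y) mm rectangle marked on top of the fixture's 12 mm aluminium plate, with the fixture's axes: x points to the gauge's rail, y along the rail, z up. The plate reaches from -63 to 127 mm in x, -190 to 120 mm in y. The rest posts (14 mm in x, 26 in y) stand at x = +-45, y = 70 mm, and are 130 mm tall.
- gauge (a joint): Travel of the height gauge along its rail, in m, towards the fixture's +y: 0 at the far parked end, 0.15 at the end stop, where its blade is over the mark. Starts at 0 to 0.035. It slides with 1 to 2 N and stays where it is left.
- gauge_post (a point): Top centre of the black round push post (18 mm across, standing 50 mm clear) on the gauge, 92 mm to +x of the mark, 254 mm above the bench; it moves with the gauge. Below it: a steel column (22 x 26 mm) and a blade, 30 mm wide (y), that reaches 104 mm towards -x at 190 to 204 mm above the bench, 8 mm over the standing squeeze paddle.
- tape_roll: Grey tape roll, 48 mm across, 22 mm high, lying on the fixture plate in front of the gauge; leave it.
- spare_finger: Lighter yellow printed finger lying flat on the bench, about 155 mm long, 34 mm high; leave it.
- driver: Screwdriver lying on the bench; leave it.
- insert_jar: Glass jar, 56 mm across, 70 mm high; leave it.
- circuit_board: Blue circuit board, 110 x 75 mm; leave it.
- calipers: Steel calipers, 200 mm long; leave them.
- pen_cup: Black pen cup, 70 mm across, 90 mm high; leave it.
Mind the look-alikes: they are no part of the job. Leave any black or blue look-alike of the paddle alone.

How it is judged:
By the outcome, as a careful person would: the job done as asked, in the order asked, and still so for the second after the job is handed in, with the robot touching nothing.
It also fails if it takes over 62 s, if anything falls off the work surface, if the arm or the gripper's body presses on something with over 40 N, if the wrist force passes 120 N, or if a joint passes its speed limit or range.

## Working session

There is one attempt and no reset: what is moved stays moved. The work goes in short steps, Python scripts to look and compute and a tool call to move; the robot and the scene stay as the last step left them, time stands still between calls to the robot, and variables do not carry over. Pictures are saved under pics/ and viewed, about 8 in all and at most 12, crops included, and the job is handed in when it is done.

Besides the shell and the picture viewer there is one more tool, called after "Request:" by a JSON object that holds its "fn" and its "kwargs". send_rows: Moves the arm, as the interface text tells. Its arguments: {"type":"object","properties":{"commands":{"type":"array","items":{"type":"object","properties":{"delta_pos":{"type":"array","items":{"type":"number"}},"yaw":{"type":"number"}}}},"grip":{"type":"number"},"force":{"type":"number"}},"required":["commands"]}

```bash
mkdir -p pics
cat > h.py <<'E'
from station import manip
import numpy as np, cv2
def snap(n,f):
    im=manip.snapshot(n).copy(); cv2.imwrite('pics/'+f,im); return im
def cam(n):
    c=manip.get_calibration(n); return c,np.array(c['world_to_cam'])
def ray(n,u,v):
    c,T=cam(n); d=np.array([(u-c['cx'])/c['fx'],(v-c['cy'])/c['fy'],1]); R=T[:3,:3]
    return -R.T@T[:3,3], R.T@d
def onz(n,u,v,z):
    o,d=ray(n,u,v); return o+d*(z-o[2])/d[2]
def proj(n,p):
    c,T=cam(n); q=T[:3,:3]@np.array(p)+T[:3,3]; return c['fx']*q[0]/q[2]+c['cx'],c['fy']*q[1]/q[2]+c['cy']
def tri(n1,p1,n2,p2):
    o,d=ray(n1,*p1);a,e=ray(n2,*p2)
    s=np.linalg.lstsq(np.c_[d,-e],a-o,rcond=None)[0]; x=o+d*s[0];y=a+e*s[1]
    return (x+y)/2,np.linalg.norm(x-y)
E
python3 - <<'E'
from h import *
s=manip.sense();print(s)
snap('scene','scene1.png');snap('side','side1.png')
for n in('scene','side'):
    c,T=cam(n);print(n,c['fx'],-T[:3,:3].T@T[:3,3],T[:3,:3].round(2).tolist())
E
```

```text
{'t': 0.0, 'q': array([ 9.21493625e-01,  5.28456400e-01,  1.43390705e+00,  1.73049327e-05,
        1.18139236e+00, -1.78514109e-01]), 'qd': array([ 0.0001654 , -0.00132761,  0.00024945, -0.0007435 ,  0.00081677,
        0.00067972]), 'tau': array([ 3.77534070e-04, -4.42352128e+01, -1.78022879e+01, -1.24148919e-04,
        8.39122804e-03, -5.46112659e-06]), 'tcp_pos': array([0.28297974, 0.55637279, 0.1914382 ]), 'tool_rot': array([ 2.33229493e-01,  9.72421120e-01, -9.87030101e-04, -4.42327475e-04]), 'force': array([ 0.38561323, -0.1918105 ,  0.29861428]), 'ft_torque': array([-0.00243695, -0.05728299,  0.0214154 ]), 'finger_gap': 0.9978716939353912}
scene 498.5218187988785 [1.38363117 0.2820322  1.15739417] [[-0.31, 0.95, -0.01], [0.69, 0.22, -0.69], [-0.65, -0.22, -0.73]]
side 561.6056859167772 [ 0.16335795 -1.12395269  1.05794554] [[0.95, -0.31, -0.01], [-0.19, -0.57, -0.8], [0.24, 0.76, -0.61]]
```

View pics/scene1.png

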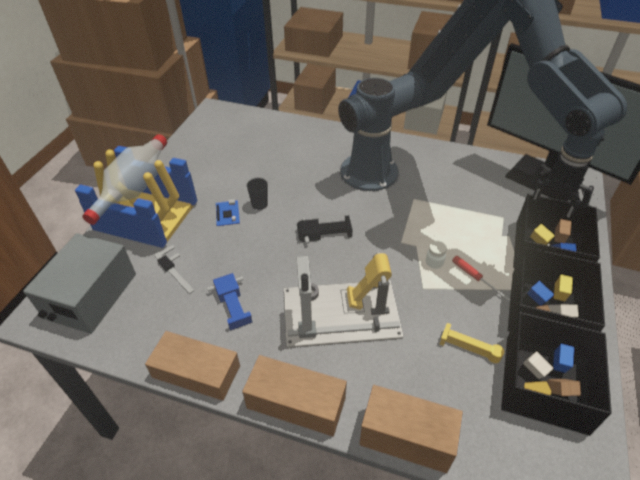

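View pics/side1.png

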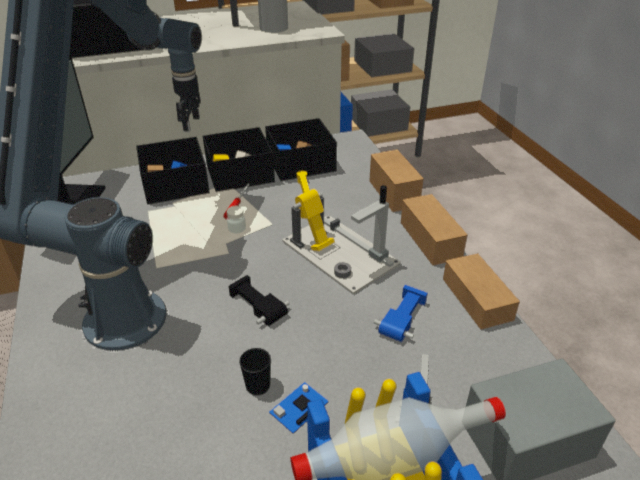

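Scene: the yellow paddle leans at (370,283) in scene and (312,213) in side. Things that could be mistaken for it: the spare finger (470,342), the black look-alike (325,229), the blue look-alike (232,300), and yellow bits in the bins and the bottle stand. I choose the one on the plate with posts and gauge, and check it in a close crop.

Run:
```python
import cv2,numpy as np
a=cv2.imread('pics/scene1.png')[240:355,270:420]; b=cv2.imread('pics/side1.png')[165:300,270:420]
a=cv2.resize(a,None,fx=4,fy=4,interpolation=3)[:, :]; b=cv2.resize(b,None,fx=4,fy=4,interpolation=3)
cv2.imwrite('pics/a.png',a);cv2.imwrite('pics/b.png',b)
```

```text
(no output)
```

View pics/a.png

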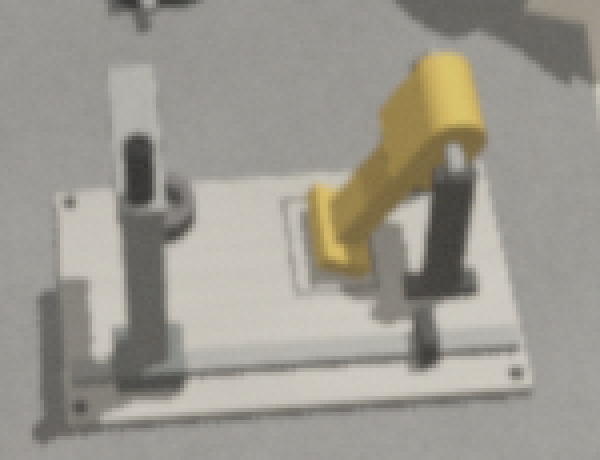

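View pics/b.png

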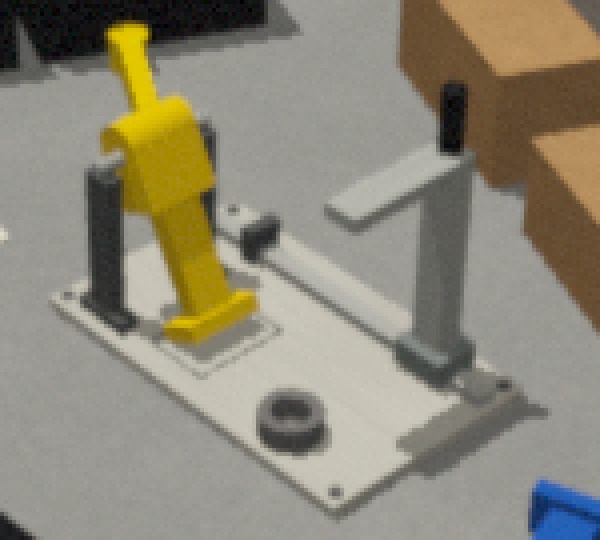

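The crops confirm it. The yellow paddle leans with its steel axle on the dark posts, with its foot at the marked rectangle. The gauge is parked at the far -y end and the tape roll lies in front of it. Next I fit the plate from its corners.

```bash
cat >> h.py <<'E'
def fit(P,Q):
    P=np.array(P);Q=np.array(Q);p=P-P.mean(0);q=Q-Q.mean(0)
    th=np.arctan2((p[:,0]*q[:,1]-p[:,1]*q[:,0]).sum(),(p*q).sum())
    R=np.array([[np.cos(th),-np.sin(th)],[np.sin(th),np.cos(th)]]);t=Q.mean(0)-R@P.mean(0)
    return th,t,R,(Q-(P@R.T+t))
E
python3 - <<'E'
from h import *
s=lambda u,v:(270+u/4,240+v/4); d=lambda u,v:(270+u/4,165+v/4)
C=[(-.063,-.19),(.127,-.19),(.127,.12),(-.063,.12)]
S=[s(55,193),s(67,422),s(532,385),s(483,165)]
D=[d(338,510),d(525,395),d(228,203),d(50,295)]
Q1=[onz('scene',*p,.012)[:2] for p in S]; Q2=[onz('side',*p,.012)[:2] for p in D]
for P,Q in((C,Q1),(C[:2]+C[3:],Q2[:2]+Q2[3:]),(C+C[:2]+C[3:],Q1+Q2[:2]+Q2[3:])):
    th,t,R,r=fit(P,Q);print(th,t,'res mm',(r*1000).round(1).tolist())
gp,e=tri('scene',s(139,138),'side',d(454,86));print('post',gp,e,'fix',R.T@(gp[:2]-t))
# blade tip/bottom
for nm,p1,p2 in(('axle-x end',None,None),):pass
for p in((.0,.0,.012),(-.04,-.028,.012),(.04,.028,.012),(0,.07,.15)):
    w=np.r_[R@p[:2]+t,p[2]];print(p,w,[np.round((np.array(proj('scene',w))-(270,240))*4),np.round((np.array(proj('side',w))-(270,165))*4)])
E
```

```text
0.40114257482334875 [0.5773497  0.10299463] res mm [[1.3, 0.4], [-2.2, 0.9], [-2.2, -2.1], [3.1, 0.8]]
0.386388019855999 [0.57841098 0.09260483] res mm [[3.9, 0.8], [-2.8, -2.1], [-1.2, 1.3]]
0.39609106180706705 [0.57752915 0.09852749] res mm [[2.1, 5.0], [-1.7, 6.3], [-3.1, 2.7], [2.5, 4.8], [2.9, -5.3], [-3.1, -9.9], [0.6, -3.6]]
post [0.71221607 0.01428859 0.25396895] 0.005760802100306493 fix [ 0.0917583  -0.12968103]
(0.0, 0.0, 0.012) [0.57752915 0.09852749 0.012     ] [array([323., 243.]), array([215., 333.])]
(-0.04, -0.028, 0.012) [0.55142893 0.05726275 0.012     ] [array([278., 200.]), array([199., 374.])]
(0.04, 0.028, 0.012) [0.60362938 0.13979222 0.012     ] [array([371., 288.]), array([231., 294.])]
(0, 0.07, 0.15) [0.5505221  0.16310782 0.15      ] [array([438., 111.]), array([152., 138.])]
```

Request:
{"fn": "send_rows", "kwargs": {"commands": [{"delta_pos": [0,0,6]},{"delta_pos": [0,0,5]},{"delta_pos": [3,-5,1.5],"yaw": 0.11},{"delta_pos": [3,-5,1.5],"yaw": 0.11},{"delta_pos": [3,-5,1.5],"yaw": 0.11},{"delta_pos": [3,-5,1.5],"yaw": 0.11},{"delta_pos": [3,-5,1.5],"yaw": 0.11},{"delta_pos": [3,-5,1.5],"yaw": 0.11},{"delta_pos": [3,-5,1],"yaw": 0.11},{"delta_pos": [3,-5,0],"yaw": 0.11}], "grip": -1}}

```text
validation failed for argument at $.co...
```

```bash
python3 -c "
from h import *
print(np.array(manip.get_calibration('wrist')['mount']).round(3), {k:v for k,v in manip.get_calibration('wrist').items() if k!='mount'})"
```

```text
[[ 0.    -0.946 -0.324  0.083]
 [ 1.     0.    -0.    -0.   ]
 [ 0.    -0.324  0.946 -0.182]
 [ 0.     0.     0.     1.   ]] {'fx': 412.5242429984354, 'fy': 412.5242429984354, 'cx': 321.80559329862245, 'cy': 239.19850157181753}
```

Request:
{"fn": "send_rows", "kwargs": {"commands": [{"delta_pos": [0,0,6],"yaw": 0},{"delta_pos": [0,0,5],"yaw": 0},{"delta_pos": [3,-5,1.5],"yaw": 0.11},{"delta_pos": [3,-5,1.5],"yaw": 0.11},{"delta_pos": [3,-5,1.5],"yaw": 0.11},{"delta_pos": [3,-5,1.5],"yaw": 0.11},{"delta_pos": [3,-5,1.5],"yaw": 0.11},{"delta_pos": [3,-5,1.5],"yaw": 0.11},{"delta_pos": [3,-5,1],"yaw": 0.11},{"delta_pos": [3,-5,0],"yaw": 0.11}], "grip": -1}}

```text
t: 1.35
tcp_pos: [0.5238, 0.1447, 0.4024]
tool_rot: [-0.222, 0.975, -0.006, 0.001]
force: [0.8, 0.2, 0.4]
finger_gap: 1.003
```

```bash
cat >> h.py <<'E'
from scipy.spatial.transform import Rotation as Ro
def wsnap(f):
    s=manip.sense(); im=snap('wrist',f); T=np.eye(4);T[:3,:3]=Ro.from_quat(s['tool_rot']).as_matrix();T[:3,3]=s['tcp_pos']
    W=T@np.array(manip.get_calibration('wrist')['mount']); np.save('pics/W.npy',np.linalg.inv(W)); return im,s
_cam=cam
def cam(n):
    if n=='wrist': return manip.get_calibration('wrist'),np.load('pics/W.npy')
    return _cam(n)
E
python3 - <<'E'
from h import *
im,s=wsnap('w1.png');print(s['tcp_pos'],s['tool_rot'])
E
```

```text
[0.52384252 0.14471528 0.40235272] [-0.22203822  0.97502097 -0.00566745  0.00100966]
```

View pics/w1.png

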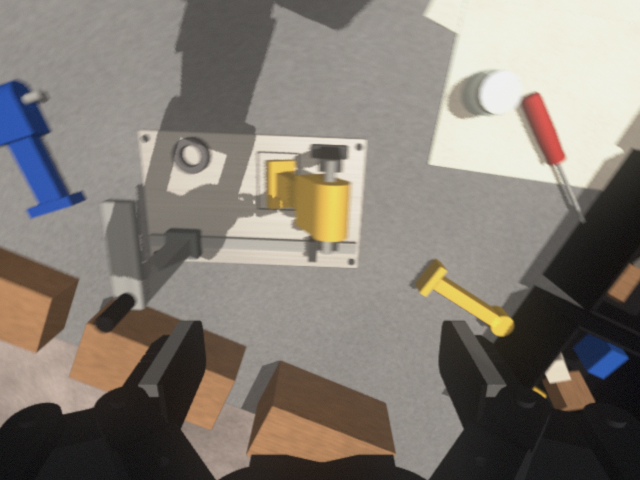

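Wrist view: the plate corners are near (138,131), (367,138) and (357,267). The paddle head is at (322,208), the axle runs from (331,158) to (326,250), and the gauge post top is near (107,325).

Run:
```python
from h import *
P=[(-.063,-.19),(-.063,.12),(.127,.12)]
Q=[onz('wrist',*p,.012)[:2] for p in((138,130.5),(367,138),(357,267.5))]
th,t,R,r=fit(P,Q);print(th,t,(r*1000).round(1).tolist())
s=lambda u,v:(270+u/4,240+v/4); d=lambda u,v:(270+u/4,165+v/4)
for C,nw,n2,p2 in(((-.063,-.19),(138,130.5),'scene',s(55,193)),((-.063,.12),(367,138),'scene',s(483,165)),((.127,.12),(357,267.5),'scene',s(532,385)),((-.063,-.19),(138,130.5),'side',d(338,510)),((-.063,.12),(367,138),'side',d(50,295))):
    print(C,n2,[round(float(v),4) for v in tri('wrist',nw,n2,p2)[0]],tri('wrist',nw,n2,p2)[1])
im=cv2.imread('pics/w1.png');hsv=cv2.cvtColor(im,cv2.COLOR_BGR2HSV)
m=cv2.inRange(hsv,(20,130,80),(35,255,255));m[:,:296]=0;m[:,360:]=0;m[:120]=0;m[270:]=0
print('head box',cv2.minAreaRect(cv2.findNonZero(m)))
f=lambda x,y,z:[round(float(v)) for v in proj('wrist',np.r_[R@(x,y)+t,z])]
print('pred axle ends',f(-.052,.07,.148),f(.052,.07,.148),'rect',f(-.04,-.028,.012),f(.04,-.028,.012),'head top',f(-.03,.073,.173),f(.03,.073,.173),f(-.03,.093,.153),'lowcorner',f(-.03,.032,.118))
print('post',[onz('wrist',107,325,.25)[:2]],R.T@(onz('wrist',107,325,.25)[:2]-t))
```

```text
0.41395596784350375 [0.5771461  0.09586928] [[0.4, 0.9], [-0.4, 0.5], [0.0, -1.3]]
(-0.063, -0.19) scene [0.5956, -0.0985, 0.0143] 0.005998468878739032
(-0.063, 0.12) scene [0.4702, 0.1855, 0.0037] 0.007379181738547823
(0.127, 0.12) scene [0.6452, 0.2584, 0.0104] 0.005162939803879712
(-0.063, -0.19) side [0.5969, -0.1036, 0.0092] 0.00027586128626518004
(-0.063, 0.12) side [0.472, 0.1804, 0.013] 0.0027377640833511747
head box ((321.5, 208.0), (66.0, 51.0), 90.0)
pred axle ends [330, 159] [326, 252] rect [257, 151] [258, 208] head top [332, 185] [330, 241] [351, 182] lowcorner [296, 174]
post [array([0.71646295, 0.01269642])] [ 0.09409472 -0.13218582]
```

Request:
{"fn": "send_rows", "kwargs": {"commands": [{"delta_pos": [1.4,0.5,-4],"yaw": -0.03},{"delta_pos": [1.4,0.5,-5],"yaw": 0},{"delta_pos": [0,0,-5],"yaw": 0},{"delta_pos": [0,0,-2],"yaw": 0},{"delta_pos": [0,0,0],"yaw": 0}]}}

```text
t: 2.02
tcp_pos: [0.5563, 0.1447, 0.2352]
tool_rot: [-0.201, 0.98, -0.009, 0.0]
force: [0.0, 0.8, 0.8]
finger_gap: 0.997
```

Request:
{"fn": "send_rows", "kwargs": {"commands": [{"delta_pos": [-0.5,1.0,0],"yaw": 0.01},{"delta_pos": [0,0,0],"yaw": 0},{"delta_pos": [0,0,-2],"yaw": 0},{"delta_pos": [0,0,0],"yaw": 0}]}}

```text
t: 2.52
tcp_pos: [0.5533, 0.1567, 0.2197]
tool_rot: [-0.206, 0.978, -0.01, 0.005]
force: [0.4, -0.1, 0.1]
finger_gap: 1.002
```

```bash
cat >> h.py <<'E'
TH,T0=.414,np.array([.5771,.0959]); RF=np.array([[np.cos(TH),-np.sin(TH)],[np.sin(TH),np.cos(TH)]])
def st():
    s=manip.sense();R=Ro.from_quat(s['tool_rot']).as_matrix()
    print('t',s['t'],'fix',(RF.T@(s['tcp_pos'][:2]-T0)).round(4),'z',s['tcp_pos'][2].round(4),'yaw err',round(float(np.arctan2(R[1,1],R[0,1])-TH-np.pi/2),3),'tilt fix',(RF.T@R[:2,2]).round(4),'gap',s['finger_gap'],'F fix',(RF.T@s['force'][:2]).round(1),s['force'][2].round(1))
def mv(dx,dy): print('world cm',RF@(dx,dy))
E
python3 - <<'E'
from h import *
st(); wsnap('w2.png')
E
```

```text
t 2.525 fix [0.0027 0.0652] z 0.2197 yaw err 0.001 tilt fix [ 0.005  -0.0209] gap 1.0020404297230547 F fix [ 0.3 -0.2] 0.1
```

View pics/w2.png

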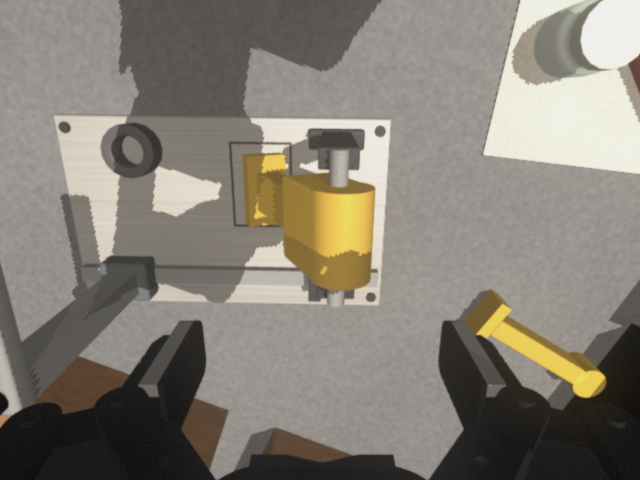

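The wrist view shows the head at (330,235), centred between the open fingers at about (180,360) and (460,360). The foot is inside the rectangle. I descend around the head.

Request:
{"fn": "send_rows", "kwargs": {"commands": [{"delta_pos": [-0.2,-0.2,-3],"yaw": 0},{"delta_pos": [0,0,-2.5],"yaw": 0},{"delta_pos": [0,0,-2],"yaw": 0},{"delta_pos": [0,0,-1],"yaw": 0},{"delta_pos": [0,0,0],"yaw": 0}]}}

```text
t: 3.2
tcp_pos: [0.5593, 0.1555, 0.142]
tool_rot: [-0.206, 0.978, -0.011, 0.015]
force: [0.1, -0.1, -0.1]
finger_gap: 1.0
```

```bash
python3 -c "
from h import *
st()"
```

```text
t 3.2 fix [0.0077 0.0617] z 0.142 yaw err 0.001 tilt fix [ 0.0244 -0.0277] gap 1.0000562887457127 F fix [-0.  -0.1] -0.1
```

Request:
{"fn": "send_rows", "kwargs": {"commands": [{"delta_pos": [-0.5,-0.2,-1],"yaw": 0},{"delta_pos": [-0.3,-0.1,-0.8],"yaw": 0},{"delta_pos": [0,0,-0.5],"yaw": 0}]}}

```text
t: 3.58
tcp_pos: [0.5525, 0.1525, 0.1201]
tool_rot: [-0.206, 0.978, -0.011, 0.017]
force: [0.3, -0.2, 0.1]
finger_gap: 1.007
```

```bash
python3 -c "
from h import *
st()"
```

```text
t 3.575 fix [0.0002 0.0617] z 0.1201 yaw err 0.001 tilt fix [ 0.029  -0.0293] gap 1.0068614192126883 F fix [ 0.2 -0.3] 0.1
```

Request:
{"fn": "send_rows", "kwargs": {"commands": [{"delta_pos": [0,0,0],"yaw": 0},{"delta_pos": [0,0,0],"yaw": 0},{"delta_pos": [0,0,0],"yaw": 0}], "grip": -0.5, "force": 20}}

```text
t: 3.95
tcp_pos: [0.5527, 0.1525, 0.1199]
tool_rot: [-0.206, 0.978, -0.011, 0.017]
force: [0.6, 0.7, -0.1]
finger_gap: 0.745
```

```bash
python3 -c "
from h import *
st()"
```

```text
t 3.95 fix [0.0004 0.0616] z 0.1199 yaw err 0.001 tilt fix [ 0.029  -0.0294] gap 0.7454234808644903 F fix [0.8 0.4] -0.1
```

Request:
{"fn": "send_rows", "kwargs": {"commands": [{"delta_pos": [0.15,-0.35,0],"yaw": 0},{"delta_pos": [0.15,-0.35,0],"yaw": 0},{"delta_pos": [0.15,-0.35,0],"yaw": 0},{"delta_pos": [0.15,-0.35,0],"yaw": 0}], "grip": -0.36}}

```text
t: 4.45
tcp_pos: [0.5584, 0.1434, 0.1247]
tool_rot: [-0.205, 0.979, -0.007, 0.019]
force: [-2.1, 2.8, 5.7]
finger_gap: 0.68
```

```bash
python3 -c "
from h import *
st()"
```

```text
t 4.45 fix [0.002  0.0511] z 0.1247 yaw err -0.001 tilt fix [ 0.034  -0.0209] gap 0.6796160071839947 F fix [-0.8  3.4] 5.7
```

Request:
{"fn": "send_rows", "kwargs": {"commands": [{"delta_pos": [0.2,-0.45,-0.15],"yaw": 0},{"delta_pos": [0.2,-0.45,-0.15],"yaw": 0},{"delta_pos": [0.2,-0.45,-0.15],"yaw": 0},{"delta_pos": [0.15,-0.45,-0.15],"yaw": 0}], "grip": -0.28}}

```text
t: 4.95
tcp_pos: [0.5665, 0.1331, 0.1299]
tool_rot: [-0.203, 0.979, -0.0, 0.023]
force: [-3.8, 2.9, 12.7]
finger_gap: 0.642
```

```bash
python3 -c "
from h import *
st()"
```

```text
t 4.95 fix [0.0053 0.0383] z 0.1299 yaw err -0.005 tilt fix [ 0.0456 -0.0098] gap 0.6421556109573107 F fix [-2.3  4.2] 12.7
```

Request:
{"fn": "send_rows", "kwargs": {"commands": [{"delta_pos": [-0.2,-0.1,-0.2],"yaw": 0.005},{"delta_pos": [-0.2,-0.1,-0.4],"yaw": 0},{"delta_pos": [-0.1,0,-0.4],"yaw": 0}], "grip": -0.38}}

```text
t: 5.32
tcp_pos: [0.5666, 0.1357, 0.127]
tool_rot: [-0.203, 0.979, 0.004, 0.031]
force: [-4.3, 6.6, 23.0]
finger_gap: 0.689
```

```bash
python3 -c "
from h import *
st()
a=snap('side','s2.png')[165:300,270:420]; b=snap('scene','c2.png')[240:355,270:420]
o=np.zeros((540,800,3),np.uint8);r=lambda i:cv2.resize(i,None,fx=4,fy=4,interpolation=3)[:,100:500]
o[:,:400]=r(a);q=r(b);o[:q.shape[0],400:]=q;cv2.imwrite('pics/m1.png',o)"
```

```text
t 5.325 fix [0.0064 0.0406] z 0.127 yaw err -0.004 tilt fix [ 0.0623 -0.0058] gap 0.6891056487614555 F fix [-1.3  7.7] 23.0
```

View pics/m1.png

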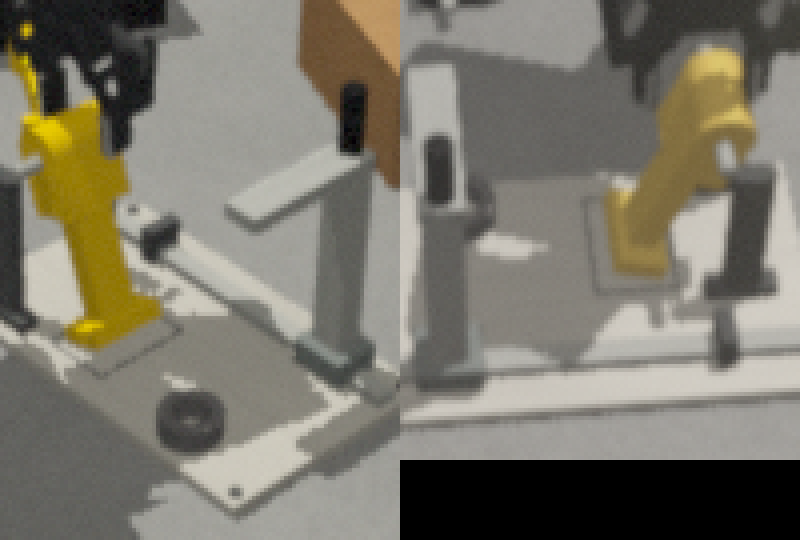

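Request:
{"fn": "send_rows", "kwargs": {"commands": [{"delta_pos": [0,0,0],"yaw": 0},{"delta_pos": [0,0,0],"yaw": 0}], "grip": -0.6}}

```text
t: 5.68
tcp_pos: [0.5662, 0.1366, 0.1276]
tool_rot: [-0.204, 0.979, 0.004, 0.031]
force: [-0.5, 1.4, 3.0]
finger_gap: 0.797
```

```bash
python3 -c "
from h import *
st();wsnap('w3.png')"
```

```text
t 5.675 fix [0.0063 0.0416] z 0.1276 yaw err -0.004 tilt fix [ 0.0629 -0.0051] gap 0.7967505848263703 F fix [0.1 1.5] 3.0
```

View pics/w3.png

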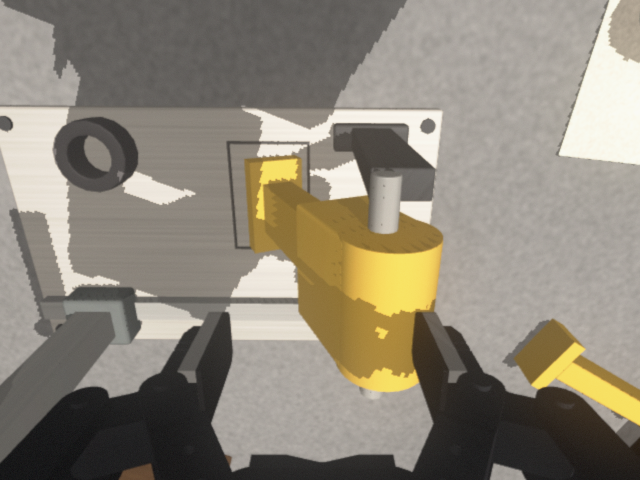

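Request:
{"fn": "send_rows", "kwargs": {"commands": [{"delta_pos": [0.05,-0.45,0],"yaw": 0},{"delta_pos": [0.05,-0.45,0],"yaw": 0},{"delta_pos": [0.05,-0.45,0],"yaw": 0},{"delta_pos": [0.05,-0.45,0],"yaw": 0}], "grip": -0.45}}

```text
t: 6.22
tcp_pos: [0.5722, 0.123, 0.134]
tool_rot: [-0.202, 0.979, 0.008, 0.037]
force: [-0.8, 1.7, 8.5]
finger_gap: 0.726
```

```bash
python3 -c "
from h import *
st()"
```

```text
t 6.225 fix [0.0065 0.0268] z 0.134 yaw err -0.007 tilt fix [ 0.0762 -0.0002] gap 0.7260125550609268 F fix [-0.1  1.9] 8.5
```

Request:
{"fn": "send_rows", "kwargs": {"commands": [{"delta_pos": [0,0,0.5],"yaw": 0},{"delta_pos": [0,0,0.3],"yaw": 0},{"delta_pos": [0,0,0],"yaw": 0}]}}

```text
t: 6.6
tcp_pos: [0.5717, 0.1216, 0.1409]
tool_rot: [-0.202, 0.979, 0.007, 0.036]
force: [0.5, 0.2, -1.0]
finger_gap: 0.724
```

```bash
python3 -c "
from h import *
st()
a=snap('side','s3.png')[165:300,270:420]; b=snap('scene','c3.png')[240:355,270:420]
o=np.zeros((540,800,3),np.uint8);r=lambda i:cv2.resize(i,None,fx=4,fy=4,interpolation=3)[:,100:500]
o[:,:400]=r(a);q=r(b);o[:q.shape[0],400:]=q;cv2.imwrite('pics/m2.png',o)"
```

```text
t 6.6 fix [0.0054 0.0257] z 0.1409 yaw err -0.007 tilt fix [ 0.0733 -0.001 ] gap 0.723894004399621 F fix [ 0.5 -0.1] -1.0
```

View pics/m2.png

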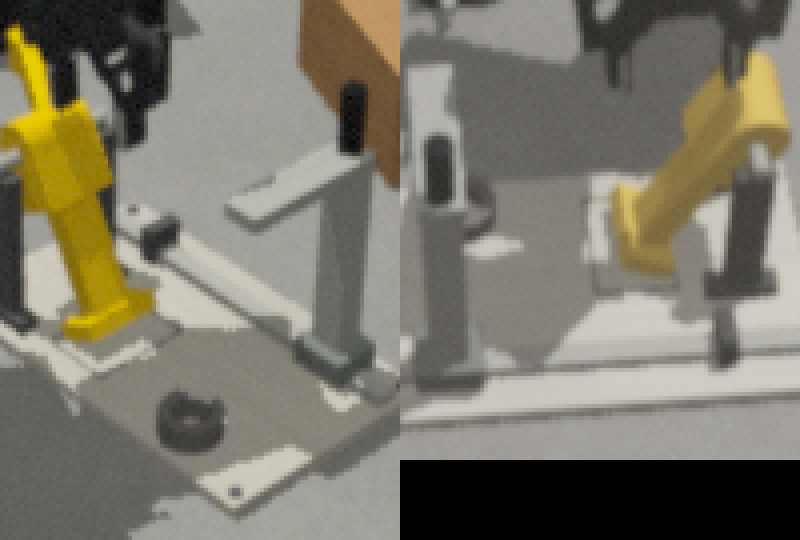

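```bash
python3 -c "
from h import *
st();wsnap('w4.png')
for z in(.13,.15,.17,.18):
  for y in(.057,.07): print(y,z,[ (np.round((np.array(proj(n,np.r_[RF@(0.01,y)+T0,z]))-o)*4)-(100,0)).tolist() for n,o in(('scene',(270,240)),('side',(270,165)))])
"
```

```text
t 6.7 fix [0.0053 0.0259] z 0.1407 yaw err -0.007 tilt fix [ 0.0729 -0.0007] gap 0.7272864322685721 F fix [-1.   0.4] -0.3
0.057 0.13 [[315.0, 141.0], [73.0, 166.0]]
0.07 0.13 [[334.0, 139.0], [62.0, 159.0]]
0.057 0.15 [[317.0, 122.0], [73.0, 143.0]]
0.07 0.15 [[337.0, 120.0], [61.0, 136.0]]
0.057 0.17 [[319.0, 102.0], [73.0, 120.0]]
0.07 0.17 [[339.0, 100.0], [61.0, 113.0]]
0.057 0.18 [[320.0, 92.0], [73.0, 108.0]]
0.07 0.18 [[340.0, 90.0], [61.0, 101.0]]
```

View pics/w4.png

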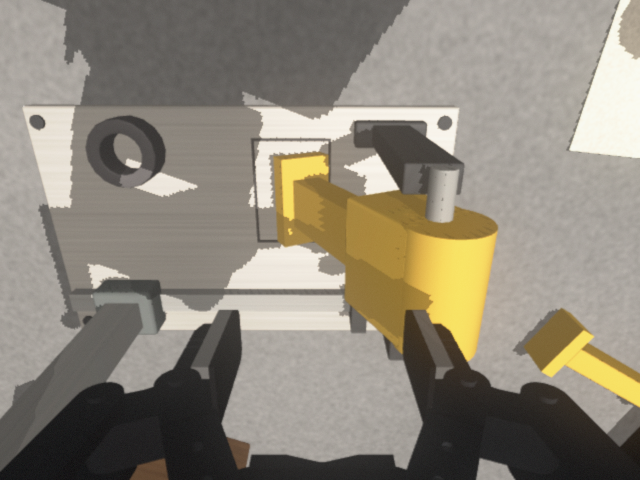

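```bash
python3 -c "
from h import *
c=manip.get_calibration('wrist');M=np.linalg.inv(np.array(c['mount']))
for d in(0,.01,.02,.03,.04):
  for x in (-.011,.011):
    q=[]
    for y in(-.031,.031):
      p=M@np.array([x,y,-d,1]);q.append((round(c['fx']*p[0]/p[2]+c['cx']),round(c['fy']*p[1]/p[2]+c['cy'])))
    print(d,x,q)
W=np.load('pics/W.npy');print(M.shape, onz('wrist',442,170,.157), RF.T@(onz('wrist',442,170,.157)[:2]-T0))
"
```

```text
0 -0.011 [(260, 300), (386, 300)]
0 0.011 [(258, 258), (389, 259)]
0.01 -0.011 [(257, 310), (390, 310)]
0.01 0.011 [(255, 267), (392, 267)]
0.02 -0.011 [(254, 321), (393, 321)]
0.02 0.011 [(251, 276), (396, 276)]
0.03 -0.011 [(250, 333), (397, 333)]
0.03 0.011 [(247, 286), (400, 286)]
0.04 -0.011 [(246, 346), (401, 346)]
0.04 0.011 [(243, 297), (405, 297)]
(4, 4) [0.50014895 0.14139768 0.157     ] [-0.05214759  0.07260945]
```

```bash
python3 -c "
from h import *
for a,b in(((350.75,261.5),(328,200.7)),((378.75,261),(270+162/4,165+105/4))):
  p,e=tri('scene',a,'side',b);print(p,e,RF.T@(p[:2]-T0))
"
```

```text
[0.58512891 0.09189501 0.18596427] 0.004548473798140543 [ 0.00573951 -0.00689647]
[0.55636027 0.15901485 0.18086799] 0.002762157097939645 [0.00640188 0.06612591]
```

View w4 and triangulation agree: the real fingertips sit about 40 mm behind the reported TCP (tips at z≈0.183 with the TCP at 0.141). The finger was therefore only rubbing on the head's rounded top, and the paddle has settled back on the posts. I reposition and go deeper.

Request:
{"fn": "send_rows", "kwargs": {"commands": [{"delta_pos": [0,0,2.5],"yaw": 0},{"delta_pos": [0,0,2.5],"yaw": 0},{"delta_pos": [-1,1.5,0],"yaw": 0},{"delta_pos": [-1,1.5,0],"yaw": 0},{"delta_pos": [0,0,0],"yaw": 0}], "grip": -1}}

```text
t: 7.38
tcp_pos: [0.5467, 0.1542, 0.188]
tool_rot: [-0.202, 0.979, 0.008, 0.032]
force: [0.4, 0.1, -0.4]
finger_gap: 1.0
```

```bash
python3 -c "
from h import *
st()"
```

```text
t 7.375 fix [-0.0044  0.0656] z 0.188 yaw err -0.007 tilt fix [0.0656 0.0027] gap 1.0004235295768964 F fix [ 0.4 -0.1] -0.4
```

Request:
{"fn": "send_rows", "kwargs": {"commands": [{"delta_pos": [0.2,-0.1,-2],"yaw": 0.005},{"delta_pos": [0,-0.1,-2],"yaw": 0},{"delta_pos": [-0.1,-0.1,-1.5],"yaw": 0},{"delta_pos": [-0.1,-0.1,-1.5],"yaw": 0},{"delta_pos": [-0.1,0,-1],"yaw": 0},{"delta_pos": [-0.1,0,0],"yaw": 0}]}}

```text
t: 8.12
tcp_pos: [0.5414, 0.1515, 0.1013]
tool_rot: [-0.207, 0.978, 0.008, 0.029]
force: [-0.0, 0.2, -0.1]
finger_gap: 1.0
```

```bash
python3 -c "
from h import *
st()"
```

```text
t 8.125 fix [-0.0103  0.0653] z 0.1013 yaw err 0.003 tilt fix [0.0593 0.0042] gap 0.9998192333650257 F fix [0.  0.2] -0.1
```

Request:
{"fn": "send_rows", "kwargs": {"commands": [{"delta_pos": [0.4,0.1,-0.5],"yaw": 0},{"delta_pos": [0.4,0.1,-0.5],"yaw": 0},{"delta_pos": [0.2,0.1,-0.5],"yaw": 0},{"delta_pos": [0,0,-0.3],"yaw": 0},{"delta_pos": [0,0,0],"yaw": 0}], "grip": -0.65}}

```text
t: 8.75
tcp_pos: [0.5536, 0.1551, 0.0834]
tool_rot: [-0.207, 0.978, 0.008, 0.03]
force: [-0.5, 0.8, 0.5]
finger_gap: 0.826
```

```bash
python3 -c "
from h import *
st()"
```

```text
t 8.75 fix [0.0023 0.0636] z 0.0834 yaw err 0.003 tilt fix [0.0624 0.0031] gap 0.8256073603308092 F fix [-0.1  0.9] 0.5
```

Request:
{"fn": "send_rows", "kwargs": {"commands": [{"delta_pos": [0.15,-0.4,0],"yaw": 0},{"delta_pos": [0.15,-0.4,0],"yaw": 0},{"delta_pos": [0.15,-0.4,0],"yaw": 0},{"delta_pos": [0.15,-0.4,0],"yaw": 0}], "grip": -0.5}}

```text
t: 9.25
tcp_pos: [0.5599, 0.1386, 0.0841]
tool_rot: [-0.207, 0.978, 0.008, 0.031]
force: [-0.0, 0.2, 0.7]
finger_gap: 0.748
```

```bash
python3 -c "
from h import *
st()"
```

```text
t 9.25 fix [0.0014 0.046 ] z 0.0841 yaw err 0.003 tilt fix [0.0635 0.0032] gap 0.7479123880463445 F fix [0.1 0.2] 0.7
```

Request:
{"fn": "send_rows", "kwargs": {"commands": [{"delta_pos": [0.16,-0.4,0],"yaw": 0},{"delta_pos": [0.16,-0.4,0],"yaw": 0},{"delta_pos": [0.16,-0.4,0],"yaw": 0},{"delta_pos": [0.16,-0.4,0],"yaw": 0}], "grip": -0.4}}

```text
t: 9.75
tcp_pos: [0.5672, 0.1206, 0.084]
tool_rot: [-0.207, 0.978, 0.008, 0.031]
force: [0.9, 0.4, 0.1]
finger_gap: 0.699
```

```bash
python3 -c "
from h import *
st()
for n in('side','scene'): snap(n,n+'5.png')
im=cv2.imread('pics/scene5.png');hsv=cv2.cvtColor(im,cv2.COLOR_BGR2HSV)
m=cv2.inRange(hsv,(20,130,60),(35,255,255));m[:,:330]=0;m[:,400:]=0;m[:245]=0;m[310:]=0
print(cv2.minAreaRect(cv2.findNonZero(m)),cv2.boundingRect(m))"
```

```text
t 9.75 fix [0.0009 0.0266] z 0.084 yaw err 0.003 tilt fix [0.0636 0.0022] gap 0.699166045635057 F fix [0.9 0. ] 0.1
((360.0, 282.5), (19.629106521606445, 50.961761474609375), 19.179006576538086) (347, 259, 28, 49)
```

Request:
{"fn": "send_rows", "kwargs": {"commands": [{"delta_pos": [0.16,-0.38,0],"yaw": 0},{"delta_pos": [0.16,-0.38,0],"yaw": 0},{"delta_pos": [0.16,-0.38,0],"yaw": 0},{"delta_pos": [0.12,-0.3,0],"yaw": 0}], "grip": -0.25}}

```text
t: 10.35
tcp_pos: [0.5738, 0.1049, 0.0838]
tool_rot: [-0.207, 0.978, 0.007, 0.031]
force: [0.1, -0.4, 0.5]
finger_gap: 0.627
```

```bash
python3 -c "
from h import *
st()"
```

```text
t 10.35 fix [0.0006 0.0095] z 0.0838 yaw err 0.003 tilt fix [0.0636 0.0013] gap 0.6268679494548232 F fix [-0.1 -0.4] 0.5
```

Request:
{"fn": "send_rows", "kwargs": {"commands": [{"delta_pos": [0.12,-0.3,0],"yaw": 0},{"delta_pos": [0.12,-0.3,0],"yaw": 0},{"delta_pos": [0.1,-0.2,0],"yaw": 0},{"delta_pos": [0,0,0],"yaw": 0}], "grip": -0.08}}

```text
t: 10.85
tcp_pos: [0.5772, 0.0964, 0.0838]
tool_rot: [-0.207, 0.978, 0.008, 0.031]
force: [0.5, 0.3, -0.7]
finger_gap: 0.545
```

```bash
python3 -c "
from h import *
st()"
```

```text
t 10.85 fix [0.0003 0.0005] z 0.0838 yaw err 0.003 tilt fix [0.0634 0.0022] gap 0.5449539843843123 F fix [0.6 0.1] -0.7
```

Request:
{"fn": "send_rows", "kwargs": {"commands": [{"delta_pos": [0,0,0],"yaw": 0},{"delta_pos": [0,0,0],"yaw": 0},{"delta_pos": [0,0,0],"yaw": 0},{"delta_pos": [0,0,0],"yaw": 0}], "grip": 0.1}}

```text
t: 11.35
tcp_pos: [0.5769, 0.097, 0.0839]
tool_rot: [-0.207, 0.978, 0.008, 0.031]
force: [-0.8, 0.5, 0.3]
finger_gap: 0.475
```

```bash
python3 -c "
from h import *
st()
a=snap('side','s6.png')[165:300,270:420]; b=snap('scene','c6.png')[240:355,270:420]
o=np.zeros((540,800,3),np.uint8);r=lambda i:cv2.resize(i,None,fx=4,fy=4,interpolation=3)[:,100:500]
o[:,:400]=r(a);q=r(b);o[:q.shape[0],400:]=q;cv2.imwrite('pics/m3.png',o)"
```

```text
t 11.35 fix [0.0003 0.0011] z 0.0839 yaw err 0.003 tilt fix [0.0633 0.0026] gap 0.4751253339854991 F fix [-0.6  0.8] 0.3
```

View pics/m3.png

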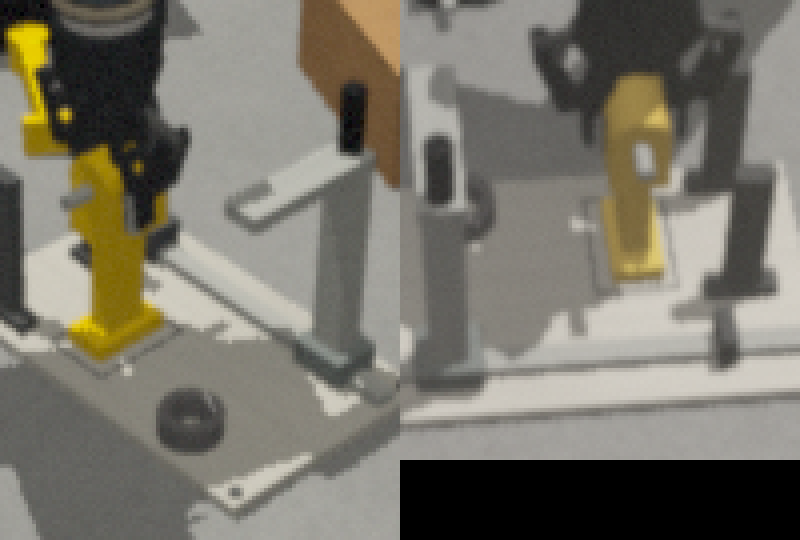

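Both views show the paddle upright in the pads, with its foot inside the rectangle. Now a slow release.

Request:
{"fn": "send_rows", "kwargs": {"commands": [{"delta_pos": [0,0,0],"yaw": 0},{"delta_pos": [0,0,0],"yaw": 0},{"delta_pos": [0,0,0],"yaw": 0},{"delta_pos": [0,0,0],"yaw": 0}], "grip": 0.03}}

```text
t: 11.95
tcp_pos: [0.5769, 0.0969, 0.0838]
tool_rot: [-0.207, 0.978, 0.008, 0.031]
force: [-0.6, 0.5, 0.2]
finger_gap: 0.482
```

Request:
{"fn": "send_rows", "kwargs": {"commands": [{"delta_pos": [0,0,0],"yaw": 0},{"delta_pos": [0,0,0],"yaw": 0},{"delta_pos": [0,0,0],"yaw": 0},{"delta_pos": [0,0,0],"yaw": 0}], "grip": 0.0}}

```text
t: 12.45
tcp_pos: [0.5769, 0.0969, 0.0838]
tool_rot: [-0.207, 0.978, 0.008, 0.031]
force: [0.1, 0.8, -0.3]
finger_gap: 0.499
```

Request:
{"fn": "send_rows", "kwargs": {"commands": [{"delta_pos": [0,0,0],"yaw": 0},{"delta_pos": [0,0,0],"yaw": 0},{"delta_pos": [0,0,0],"yaw": 0},{"delta_pos": [0,0,0],"yaw": 0}], "grip": -0.04}}

```text
t: 12.95
tcp_pos: [0.5769, 0.0969, 0.0837]
tool_rot: [-0.207, 0.978, 0.008, 0.031]
force: [-0.3, 1.4, 0.3]
finger_gap: 0.522
```

Request:
{"fn": "send_rows", "kwargs": {"commands": [{"delta_pos": [0,0,0],"yaw": 0},{"delta_pos": [0,0,0],"yaw": 0},{"delta_pos": [0,0,0],"yaw": 0},{"delta_pos": [0,0,0],"yaw": 0},{"delta_pos": [0,0,0],"yaw": 0},{"delta_pos": [0,0,0],"yaw": 0}], "grip": -0.1}}

```text
t: 13.7
tcp_pos: [0.5768, 0.0969, 0.0837]
tool_rot: [-0.207, 0.978, 0.008, 0.031]
force: [-0.4, 0.8, 0.0]
finger_gap: 0.552
```

```bash
cat >> h.py <<'E'
def yel(f):
    for n,(x0,x1,y0,y1) in (('scene',(330,400,245,312)),('side',(275,345,190,262))):
        im=snap(n,n+f);m=cv2.inRange(cv2.cvtColor(im,cv2.COLOR_BGR2HSV),(20,130,60),(35,255,255));k=np.zeros_like(m);k[y0:y1,x0:x1]=m[y0:y1,x0:x1]
        M=cv2.moments(k,True);print(n,cv2.boundingRect(k),int(M['m00']),round(M['m10']/M['m00'],2),round(M['m01']/M['m00'],2))
E
python3 -c "
from h import *
st();yel('7.png')"
```

```text
t 13.7 fix [0.0001 0.0011] z 0.0837 yaw err 0.003 tilt fix [0.0629 0.0027] gap 0.5521433945945103 F fix [-0.1  0.9] 0.0
scene (347, 259, 16, 50) 283 353.58 276.04
side (301, 190, 35, 65) 864 320.02 224.27
```

Request:
{"fn": "send_rows", "kwargs": {"commands": [{"delta_pos": [0,0,0],"yaw": 0},{"delta_pos": [0,0,0],"yaw": 0},{"delta_pos": [0,0,0],"yaw": 0},{"delta_pos": [0,0,0],"yaw": 0}], "grip": -0.16}}

```text
t: 14.3
tcp_pos: [0.5772, 0.0966, 0.0838]
tool_rot: [-0.207, 0.978, 0.007, 0.031]
force: [0.2, 0.3, -0.6]
finger_gap: 0.578
```

```bash
python3 -c "
from h import *
st();yel('8.png')
for n,o in(('scene',(270,240)),('side',(270,165))):
  for y,z in((.02,.105),(-.02,.105),(.018,.014),(-.018,.014)):
    print(n,y,z,[np.round(proj(n,np.r_[RF@(x,y)+T0,z]),1).tolist() for x in(-.03,.03)])"
```

```text
t 14.3 fix [0.0004 0.0005] z 0.0838 yaw err 0.003 tilt fix [0.0635 0.0019] gap 0.5776802684527498 F fix [0.3 0.2] -0.6
scene (347, 259, 16, 50) 279 353.53 276.0
side (301, 190, 35, 65) 858 319.83 224.36
scene 0.02 0.105 [[357.0, 270.5], [360.3, 288.2]]
scene -0.02 0.105 [[342.4, 271.7], [345.3, 289.4]]
scene 0.018 0.014 [[354.8, 290.8], [357.9, 308.3]]
scene -0.018 0.014 [[342.3, 291.9], [345.0, 309.3]]
side 0.02 0.105 [[311.5, 224.6], [327.0, 216.4]]
side -0.02 0.105 [[320.9, 230.9], [336.5, 222.4]]
side 0.018 0.014 [[312.3, 249.8], [327.3, 241.3]]
side -0.018 0.014 [[320.5, 255.6], [335.5, 246.9]]
```

Request:
{"fn": "send_rows", "kwargs": {"commands": [{"delta_pos": [0,0,0],"yaw": 0},{"delta_pos": [0,0,0],"yaw": 0},{"delta_pos": [0,0,0],"yaw": 0},{"delta_pos": [0,0,0],"yaw": 0}], "grip": -0.5}}

```text
t: 14.9
tcp_pos: [0.5772, 0.0966, 0.0838]
tool_rot: [-0.207, 0.978, 0.007, 0.031]
force: [-0.2, 0.4, -0.5]
finger_gap: 0.75
```

Request:
{"fn": "send_rows", "kwargs": {"commands": [{"delta_pos": [0,0,0.5],"yaw": 0},{"delta_pos": [0,0,1],"yaw": 0},{"delta_pos": [0,0,1.5],"yaw": 0},{"delta_pos": [0,0,2],"yaw": 0},{"delta_pos": [0,0,2],"yaw": 0}]}}

```text
t: 15.52
tcp_pos: [0.5766, 0.0966, 0.1576]
tool_rot: [-0.207, 0.978, 0.008, 0.03]
force: [-0.2, -0.4, 0.1]
finger_gap: 0.751
```

```bash
python3 -c "
from h import *
st();yel('9.png')"
```

```text
t 15.525 fix [-0.0002  0.0009] z 0.1576 yaw err 0.003 tilt fix [0.0623 0.0024] gap 0.7514059276583623 F fix [-0.4 -0.3] 0.1
scene (347, 255, 16, 53) 300 353.2 270.6
side (301, 190, 35, 65) 1131 321.31 219.93
```

Request:
{"fn": "send_rows", "kwargs": {"commands": [{"delta_pos": [0,0,3],"yaw": 0},{"delta_pos": [0,0,4],"yaw": 0},{"delta_pos": [0,0,4],"yaw": 0},{"delta_pos": [2.7,-2.2,0],"yaw": 0},{"delta_pos": [2.7,-2.2,0],"yaw": 0},{"delta_pos": [2.7,-2.2,0],"yaw": 0},{"delta_pos": [2.7,-2.2,0],"yaw": 0},{"delta_pos": [2.7,-2.2,0],"yaw": 0},{"delta_pos": [2.4,-2.2,0],"yaw": 0},{"delta_pos": [0,0,0],"yaw": 0}], "grip": 1}}

```text
t: 16.88
tcp_pos: [0.7377, -0.0389, 0.2703]
tool_rot: [-0.208, 0.978, 0.008, 0.031]
force: [0.1, 0.0, -0.6]
finger_gap: -0.001
```

```bash
python3 -c "
from h import *
st();yel('10.png')
im=cv2.imread('pics/scene10.png');sd=cv2.imread('pics/side10.png')
for y in(0,.02,-.02): print(y,[np.round(proj(n,np.r_[RF@(0,y)+T0,.176]),1) for n in('scene','side')])
a=sd[150:300,270:420];b=im[225:375,270:420]
o=np.hstack([cv2.resize(i,(400,400),interpolation=3) for i in(a,b)]);cv2.imwrite('pics/m4.png',o)"
```

```text
t 16.875 fix [ 0.0928 -0.188 ] z 0.2703 yaw err 0.005 tilt fix [0.0629 0.0029] gap -0.0009441926999743949 F fix [ 0.1 -0. ] -0.6
scene (347, 256, 16, 51) 82 350.37 268.23
side (301, 190, 35, 65) 1150 321.48 219.6
0 [array([352.3, 262.7]), array([324.1, 203. ])]
0.02 [array([360. , 262.1]), array([319.3, 200. ])]
-0.02 [array([344.6, 263.3]), array([329., 206.])]
```

Request:
{"fn": "send_rows", "kwargs": {"commands": [{"delta_pos": [0,0,-2.5],"yaw": 0},{"delta_pos": [0,0,-2.5],"yaw": 0},{"delta_pos": [0,0,-2],"yaw": 0},{"delta_pos": [0,0,-1],"yaw": 0},{"delta_pos": [0,0,0],"yaw": 0},{"delta_pos": [0,0,0],"yaw": 0},{"delta_pos": [0,0,0],"yaw": 0},{"delta_pos": [0,0,0],"yaw": 0},{"delta_pos": [0,0,0],"yaw": 0},{"delta_pos": [0,0,0],"yaw": 0}]}}

```text
t: 18.23
tcp_pos: [0.7339, -0.0309, 0.1945]
tool_rot: [-0.211, 0.977, 0.008, 0.033]
force: [-0.6, -1.0, 0.7]
finger_gap: -0.0
```

```bash
python3 -c "
from h import *
st();yel('11.png')
im=cv2.imread('pics/scene11.png');sd=cv2.imread('pics/side11.png')
a=sd[140:290,290:440];b=im[215:365,250:400]
cv2.imwrite('pics/m4.png',np.hstack([cv2.resize(i,(400,400),interpolation=3) for i in(a,b)]))"
```

```text
t 18.225 fix [ 0.0925 -0.1792] z 0.1945 yaw err 0.012 tilt fix [0.067  0.0033] gap -0.00018473462471867334 F fix [-1.  -0.6] 0.7
scene (347, 256, 15, 51) 103 350.97 268.76
side (301, 190, 35, 65) 1149 321.45 219.58
```

View pics/m4.png

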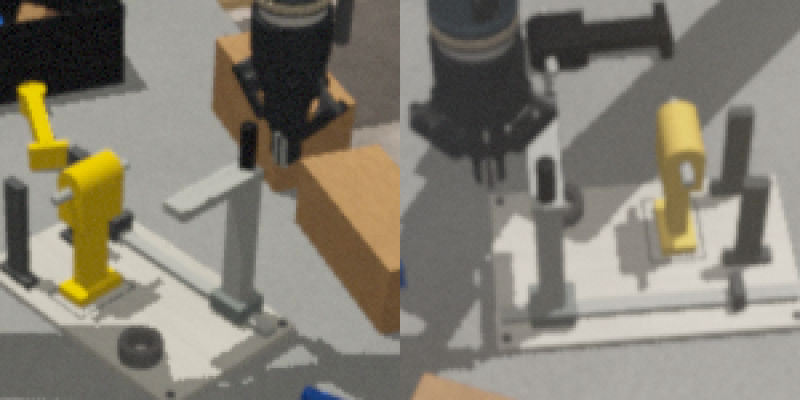

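The last view shows the paddle standing free, side measurements unchanged between t=16.9 and 18.2. The closed fingers are behind (−y of) the push post. I check tip height against the post.

```bash
python3 -c "
from h import *
for a,b in(((283.75,283.6),(395,200.7)),((304.4,275),(383,187))):
  p,e=tri('scene',a,'side',b);print(p,e,RF.T@(p[:2]-T0))
"
```

```text
[ 0.73152035 -0.02860175  0.23004146] 0.00163852212758926 [ 0.09129088 -0.17610311]
[0.71163545 0.01394454 0.25219922] 0.003920666640120471 [ 0.09020116 -0.12915198]
```

Request:
{"fn": "send_rows", "kwargs": {"commands": [{"delta_pos": [0,0,-0.8],"yaw": -0.01},{"delta_pos": [-0.3,0.7,-0.2],"yaw": 0},{"delta_pos": [-0.3,0.7,0],"yaw": 0},{"delta_pos": [-0.3,0.7,0],"yaw": 0},{"delta_pos": [-0.3,0.7,0],"yaw": 0},{"delta_pos": [-0.3,0.7,0],"yaw": 0}]}}

```text
t: 19.08
tcp_pos: [0.7176, 0.0056, 0.1828]
tool_rot: [-0.206, 0.978, 0.008, 0.032]
force: [0.5, -1.4, -1.3]
finger_gap: 0.003
```

```bash
python3 -c "
from h import *
st();yel('12.png')"
```

```text
t 19.075 fix [ 0.0923 -0.1392] z 0.1828 yaw err 0.001 tilt fix [0.0657 0.0019] gap 0.003107907770004193 F fix [-0.1 -1.5] -1.3
scene (347, 255, 16, 53) 138 351.01 271.12
side (301, 190, 35, 65) 1153 321.44 219.53
```

Request:
{"fn": "send_rows", "kwargs": {"commands": [{"delta_pos": [-0.32,0.73,0],"yaw": 0},{"delta_pos": [-0.32,0.73,0],"yaw": 0},{"delta_pos": [-0.32,0.73,0],"yaw": 0},{"delta_pos": [-0.32,0.73,0],"yaw": 0},{"delta_pos": [-0.32,0.73,0],"yaw": 0},{"delta_pos": [-0.32,0.73,0],"yaw": 0},{"delta_pos": [-0.32,0.73,0],"yaw": 0},{"delta_pos": [-0.32,0.73,0],"yaw": 0}]}}

```text
t: 20.18
tcp_pos: [0.6911, 0.0681, 0.1832]
tool_rot: [-0.206, 0.978, 0.008, 0.033]
force: [2.1, -1.3, -1.9]
finger_gap: 0.001
```

```bash
python3 -c "
from h import *
st();yel('13.png')"
```

```text
t 20.175 fix [ 0.0932 -0.0713] z 0.1832 yaw err 0.001 tilt fix [0.0675 0.0017] gap 0.000727356116567053 F fix [ 1.4 -2.1] -1.9
scene (347, 255, 16, 54) 211 353.05 277.68
side (301, 190, 35, 65) 1108 321.0 220.25
```

Request:
{"fn": "send_rows", "kwargs": {"commands": [{"delta_pos": [-0.3,0.6,0],"yaw": 0},{"delta_pos": [-0.28,0.6,0],"yaw": 0},{"delta_pos": [-0.28,0.6,0],"yaw": 0},{"delta_pos": [-0.24,0.5,0],"yaw": 0},{"delta_pos": [-0.2,0.4,0],"yaw": 0}]}}

```text
t: 20.9
tcp_pos: [0.6777, 0.0971, 0.1838]
tool_rot: [-0.206, 0.978, 0.008, 0.034]
force: [2.4, -0.6, -0.5]
finger_gap: -0.002
```

```bash
python3 -c "
from h import *
st();yel('14.png')"
```

```text
t 20.9 fix [ 0.0926 -0.0394] z 0.1838 yaw err 0.001 tilt fix [0.0688 0.0017] gap -0.002247367108705112 F fix [ 2.  -1.5] -0.5
scene (357, 266, 7, 9) 27 360.19 270.3
side (301, 190, 35, 65) 1085 320.97 220.95
```

Request:
{"fn": "send_rows", "kwargs": {"commands": [{"delta_pos": [-0.17,0.37,0],"yaw": 0},{"delta_pos": [-0.17,0.37,0],"yaw": 0},{"delta_pos": [-0.17,0.37,0],"yaw": 0},{"delta_pos": [-0.17,0.37,0],"yaw": 0}]}}

```text
t: 21.5
tcp_pos: [0.6705, 0.1126, 0.1837]
tool_rot: [-0.206, 0.978, 0.008, 0.033]
force: [1.5, -0.7, -0.7]
finger_gap: 0.001
```

```bash
python3 -c "
from h import *
st()"
```

```text
t 21.5 fix [ 0.0922 -0.0223] z 0.1837 yaw err 0.001 tilt fix [0.0686 0.0019] gap 0.0007016380156069789 F fix [ 1.1 -1.2] -0.7
```

Request:
{"fn": "send_rows", "kwargs": {"commands": [{"delta_pos": [-0.12,0.27,0],"yaw": 0},{"delta_pos": [-0.12,0.27,0],"yaw": 0},{"delta_pos": [-0.12,0.27,0],"yaw": 0}]}}

```text
t: 21.88
tcp_pos: [0.6701, 0.1136, 0.184]
tool_rot: [-0.206, 0.978, 0.001, 0.035]
force: [3.3, -7.9, -2.5]
finger_gap: -0.002
```

```bash
python3 -c "
from h import *
st();yel('15.png')"
```

```text
t 21.875 fix [ 0.0923 -0.0212] z 0.184 yaw err 0.001 tilt fix [ 0.0693 -0.0134] gap -0.0018347632510615718 F fix [-0.2 -8.6] -2.5
scene (347, 285, 6, 23) 55 349.22 297.36
side (301, 190, 35, 65) 1122 321.29 220.28
```

Force jumped from 1.5 to 8.6 N with no further travel, at the predicted position, so this is the end stop. I back off.

Request:
{"fn": "send_rows", "kwargs": {"commands": [{"delta_pos": [0.3,-0.7,0],"yaw": 0},{"delta_pos": [0.6,-1.4,0],"yaw": 0},{"delta_pos": [0.6,-1.4,0.5],"yaw": 0},{"delta_pos": [0.5,-1,3],"yaw": 0},{"delta_pos": [0,0,5],"yaw": 0},{"delta_pos": [0,-3,5],"yaw": 0},{"delta_pos": [0,-4,3],"yaw": 0},{"delta_pos": [0,-4,0],"yaw": 0},{"delta_pos": [0,-4,0],"yaw": 0},{"delta_pos": [0,0,0],"yaw": 0}]}}

```text
t: 23.22
tcp_pos: [0.689, -0.0915, 0.357]
tool_rot: [-0.206, 0.978, 0.002, 0.035]
force: [-0.4, 0.4, 0.2]
finger_gap: 0.0
```

```bash
python3 -c "
from h import *
st();yel('16.png')
im=cv2.imread('pics/scene16.png');sd=cv2.imread('pics/side16.png')
a=sd[140:290,270:420];b=im[215:365,270:420]
cv2.imwrite('pics/m5.png',np.hstack([cv2.resize(i,(400,400),interpolation=3) for i in(a,b)]))
p=np.r_[RF@(.092,0)+T0,.254];print('pred post',[(np.round((np.array(proj(n,p))-o)*2.667)+k) for n,o,k in(('side',(270,140),(0,0)),('scene',(270,215),(400,0)))])"
```

```text
t 23.225 fix [ 0.0271 -0.2166] z 0.357 yaw err 0.001 tilt fix [ 0.0684 -0.0111] gap 0.00036714080513590094 F fix [-0.2  0.5] 0.2
scene (347, 293, 2, 9) 3 347.67 298.0
side (301, 190, 35, 65) 1121 321.26 220.09
pred post [array([210.,  72.]), array([638., 150.])]
```

```bash
python3 -c "
from h import *
g=cv2.cvtColor(cv2.imread('pics/side16.png'),cv2.COLOR_BGR2GRAY);print(g[160:196:3,336:362:2])
g=cv2.cvtColor(cv2.imread('pics/scene16.png'),cv2.COLOR_BGR2GRAY);print(g[262:300:3,346:374:2])
yel('17.png')"
```

```text
[[ 80 160 162 162 161 163 162 161 160 158 161 159 159]
 [ 57 113 162 162 163 163 162 162 162 163 161 161 159]
 [ 59 101 120 164 163 135  83 122 162 162 161 162 162]
 [ 55 100 100 119 154  53  28  33 154 160 161 159 159]
 [ 98  96  98 103 105  47  17  23 155 159 156 162 159]
 [137 156 160 157 151  39  19  36 155 159 160 159 159]
 [160 160 161 160 149  38  19  42 154 159 157 160 158]
 [162 161 163 167 168  43  27  41 150 159 161 160 161]
 [163 179 185 185 183 161 131 129 113 128 158 159 160]
 [186 185 187 187 183 164 115  95  95 138 158 162 161]
 [188 183 163 117  97  95  91  95  95 147 162 160 162]
 [113  98 110 103  97  96  97  96  94 157 161 158 159]]
[[105 120 144 185 185 185 183 185 164 159 159 161 162 108]
 [103 116 134 182 184 183 182 184 176 158 159 159 159  98]
 [113 111 118 178 185 184 179 166 163 155 159 162 157  89]
 [118 109 121 169 184 181 108  70  72 108 156 160 148  74]
 [130 106 111 144 185 175  81  63  68  96 158 161 144  71]
 [145 106 111 128 181 170  68  56  59 104 155 158 130  74]
 [151 110 109 111 177 171  63  58  58 129 162 156 111  69]
 [179 132 109 111 159 144  61  56  60 153 130  89  78  67]
 [199 159 110 108 110 116  77  68 106 176 166  76  70  71]
 [197 182 111 110 101 108 115 119 116 113 115 119 122 131]
 [182 176 109 108 100  98 101  98  99 102 140 162 196 201]
 [130 133 109 109  97 101 100 101 102 112 193 204 203 203]
 [124 134 112 108  98 101 102 103 100 120 196 205 205 205]]
scene (347, 260, 3, 43) 3 348.0 285.0
side (301, 190, 35, 65) 1124 321.28 220.11
```

```bash
python3 -c "
from h import *
manip.sign_off();st()"
```

```text
the job is handed in; nothing more can be done
the job is handed in; nothing more can be done
```

The paddle stands on its foot inside the marked rectangle and the height gauge is at its end stop. I handed the job in at about 23 s of the 62 s allowed, with the arm clear of everything.

- **Tipping up:** The first try failed. The fingertips really sit about 40 mm behind the reported tool point, so they slid off the rounded top of the head. The head was pressed with up to 23 N and the paddle dropped back onto the posts. On the second try I went deeper, tipped the paddle upright between the pads and opened them in small steps.
- **Standing check:** I waited until the side-camera measurements of the free-standing paddle no longer changed (t = 16.9 to 18.2 s). It had been clear of the pads since about 15 s.
- **Gauge:** I pushed its post along the rail with about 1.5 N, until the force rose to 8.6 N and it stopped moving.

**Last checks:**
- The post top showed at the pixels predicted for the end stop, within about 1.5 px in both cameras.
- In the side view the paddle's outline box was unchanged, and its centre had moved less than 1 px since before the push. I put that down to the blade and its shadow.
- The scene camera could not confirm the paddle at the end because the gauge hides it. My last picture was refused by the viewing limit, so that check was by numbers only.
- I did not check the other bench items separately. I felt no unexpected contact near them.
- The tool ended tilted about 0.07 rad from vertical.

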